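# Set the eccentric of a blank guide and prove the gap with a gauge

## Robot

A 6-joint arm with a two-finger parallel gripper is mounted at the origin on the work surface. World frame = base frame: x ahead of the robot, y to its left, z up, the work surface at z = 0. Lengths are in m, angles in rad, forces in N, time in s.
With the tool pointing down it reaches from about 0.375 to 0.975 m from the base axis. Payload 3.8 kg.
Tool frame: the origin (TCP) lies at the centre of the arm's flange, where the gripper is bolted on; the fingertips stand 173 mm ahead of it and the grasp point (between the pads) lies 155 mm ahead of it; z points along the fingers, y is the direction in which the jaws open and shut (so a half turn about z gives the same grasp; the last joint's range is limited). The gripper opens to 85 mm and grips with 20 to 120 N. Pads are 22 mm wide; open, the fingers measure 114 mm over their backs; the gripper's body (76 mm by 85 mm) begins 54 mm behind the grasp point. The pads swing forward as they close: fully open they stand 13 mm farther back than shut.
Start: joints at [-1.22, 0.264, 1.604, -0, 1.274, -0.037], TCP at [0.255, -0.625, 0.405] pointing down, gripper open.
Joint ranges: [-2.63, 2.63], [-0.94, 2.18], [0.31, 2.57], [-1.31, 4.45], [0, 2.66], [-2.55, 2.55]. Speed limits (rad/s): [2.57, 2.57, 3.14, 3.14, 3.14, 3.14].

## Interface

Orientations are given as a unit quaternion [w, x, y, z].
In Python, from plant import manip, eyes, nets gives the robot as it stands.
- The arm moves only by the shell command python3 -m pendant 'ROWS' [FORCE]. ROWS is JSON, a list that holds one entry, the list of rows, each a list of 5 numbers: the opening, from 0 (shut) to 1 (fully open), then the shift along the tool's x, y, z in m, then the turn about the tool's z in rad. A call has 1 to 12 rows; each row is the pose to reach, as a shift and turn from the pose commanded when the call began, along the tool's axes at that moment; what a row does not reach only later rows make up. A row lasts 1/10 s, in which the tool goes at most 50 mm and 8.59 degrees, less where a joint would pass 70% of its speed; a pose out of reach is approached as far as the arm can. A call with a gripper value outside its range is refused whole. The fingers move at their own pace and stop on an object; FORCE is the grip in N (left out, the last holds). Time passes only in rows, so rows that repeat a pose let the fingers close. It gives the time, the measured TCP pose, the force and the opening at its end, in the units of the state.
- manip.read_state(): the state, without advancing time (a new reading comes with each control period).
- eyes.snapshot(name): name is "side" or "top"; returns a dict with "color" (400x640x3 uint8, blue, green, red), "intrinsics" (3x3 intrinsics, pixels), "rvec" (rotation vector, rad) and "tvec" (3), from world to camera coordinates, as OpenCV has them. Camera axes: x right, y down, z forward; pixel columns grow to the right and rows downward; lengths in m; the calibration is good to about 2 mm. A picture is of the moment at which its call begins. There is no depth.
- manip.job_done(): hands the job in, once; it reports no verdict.
Trained networks look in a picture, given as the dict that the camera call returned (one of the last four; its "shot" number tells which), for a name from the list of things; names that differ only in an ending like _2 or _b are one class to them, and where a whole thing is asked for, a point or a joint stands for the part that bears it (a point fixed in the world has none). Each returns a list of dicts, best first, with "confidence" (0 to 1); they miss things now and then, are a little off and sometimes report something else, mostly with a low value. They report only what shows in the picture. A call takes as long as a camera call.
- nets.search_frame(query, picture): "box" ([centre column, centre row, width, height] in pixels, round what is visible of it).
- nets.silhouettes(query, picture): "mask" (400x640 bool, what is visible of it) and "box" ([centre column, centre row, width, height] in pixels, round what is visible of it).
The state is a dict: "t": time; "q": joint angles; "qd": joint speeds; "joint_efforts": joint torques, N m; "position": TCP position; "orientation": TCP orientation; "contact_force": force on the tool from outside, world axes, zero at the start; "ft_torque": the same for the moment, N m; "opening": opening from 0.0 (shut) to 1.0 (fully open).
Only numpy, scipy, OpenCV 4.12 (cv2) and the standard library are available. Lean on these libraries where they do the work, as an engineer would, in place of code of your own. Each camera call takes 0.05 s, during which the arm holds its last target.

## Task

The blank guide on the turning bench is closed too tight. First turn the lever of its eccentric bolt by the red knob until the white tip of the lever lies over the green band on the base plate and let it stay there. Then take the narrow gauge with the blue grip from where it is parked, bring it against the fence on the same side of the eccentric, and slide it on the base along the fence, through the gap, until it is wholly past the eccentric; leave it standing upright on the base beside the fence there.

Things in the scene. Friction and masses are not known exactly. Their poses are not given: they have to be found in the camera images.
- cam (a joint): Angle of the eccentric: steel disc 56 mm across on a vertical bolt 14 mm off its centre, turned by a lever. 0: lever along -y of gap, gap smallest. Grows clockwise from above, lever swinging to -x of gap (1.57); stop at 2.3. Disc-to-fence gap in mm = 34 - 14 cos(angle). Green band: 1.42 to 1.90, its middle 1.66. Starts at 0.1 to 0.8, stiff (5 to 6 N at the knob), stays where left.
- cam_knob (a point): Grip point of the red upright knob on the lever: a cylinder 20 mm across and 50 mm high, fixed on the lever 75 mm from the lever's turning axis. This point is 62 mm above the base plate's top, 24 mm below the knob's top and 26 mm above the lever's top face.
- gauge_grip (a point): Grip point of the loose narrow gauge: aluminium body 30 mm wide (x), 60 long (y), 25 high, round ends, with an upright blue fin on top 12 mm thick (x), 36 long (y), 60 high. Point: in the fin, 62 mm above the gauge's underside, 23 below the fin's top; z up. Parked on the base, 70 to 85 mm from the fence, 95 to 190 mm to +y of gap, beside a 50 mm wide gauge with a yellow fin (not wanted).
- gap (a point): Point on the fence's face abreast of the lever's axis, at the top of the base plate (18 mm over the table). +y: along the fence to the gauges' side (base ends at +220 and -170 mm). The lever's axis is at x -62 mm, y 0; z up. The fence is a straight bar 25 mm high along the base. The disc (28 mm high) stays within y -42 to +28 mm. Narrow gauge touching the fence: its centre at x -15 mm.

How it is judged:
On the way, in this order (a step that is already met when the one before it is completed fails the run):
1. the lever is set with its tip at the green band (angle 1.37 to 1.95) (value of joint cam between 1.37 and 1.95 rad), for 0.3 s.
2. the narrow gauge stands on the base beside the fence (centre within 36 mm of it), before the gap on the side where it was parked (x of gauge_grip in the frame of gap above -0.036 m and y of gauge_grip in the frame of gap above 0.03 m and z of gauge_grip in the frame of gap below 0.072 m), for 0.1 s.
3. the narrow gauge is in the gap (within 20 mm of its middle) on the base, with the lever still set (all of step 1 and x of gauge_grip in the frame of gap between -0.036 and 0 m and y of gauge_grip in the frame of gap between -0.02 and 0.02 m and z of gauge_grip in the frame of gap below 0.072 m), for 0.1 s.
At the end, for the whole second after the job is handed in: The lever stands between 1.37 and 1.95 rad (tip at the green band); the narrow gauge has been slid through the gap and stands upright (within 0.15 rad) on the base, its centre 50 to 165 mm past the eccentric's axis along the fence and within 45 mm of the fence (all of step 1 and y of gauge_grip in the frame of gap between -0.165 and -0.05 m and x of gauge_grip in the frame of gap between -0.045 and 0 m and z of gauge_grip in the frame of gap between 0.056 and 0.067 m and angle between gauge_grip's own z axis and vertical below 0.15 rad); the robot touches nothing.
It also fails if it takes over 58 s, if anything falls off the work surface, if the arm or the gripper's body presses on something with over 40 N, if the wrist force passes 120 N, or if a joint passes its speed limit or range.

## Working session

There is one attempt and no reset: what is moved stays moved. The work goes in short steps, Python scripts to look and compute and a shell command to move; the robot and the scene stay as the last step left them, time stands still between calls to the robot, and variables do not carry over. Pictures are saved under pics/ and viewed, and the job is handed in when it is done.

```bash
mkdir -p pics; ls; python3 - <<'E'
from plant import manip, eyes, nets
import cv2,numpy as np
s=manip.read_state();print({k:np.round(v,4) for k,v in s.items()})
for n in("side","top"):
    p=eyes.snapshot(n);cv2.imwrite(f"pics/{n}0.png",p["color"]);print(n,p["intrinsics"],p["rvec"],p["tvec"])
    for q in("cam","cam_knob","gauge_grip","gap"):
        try:
            for d in nets.search_frame(q,p)[:3]:print(q,np.round(d["box"],1),round(d["confidence"],2))
        except Exception as e:print(q,e)
E
```

```text
pics
{'t': np.float64(0.0), 'q': array([-1.2199,  0.2648,  1.6054, -0.    ,  1.2737, -0.0369]), 'qd': array([ 0.0013,  0.0026, -0.0004,  0.001 ,  0.0012, -0.0011]), 'joint_efforts': array([ 5.00000e-04, -5.15111e+01, -3.67314e+01, -2.00000e-04,
        1.30000e-02,  0.00000e+00]), 'position': array([ 0.2552, -0.6245,  0.4033]), 'orientation': array([-1.200e-03,  9.813e-01,  1.927e-01, -2.000e-04]), 'contact_force': array([ 0.1971, -0.1265,  0.1108]), 'ft_torque': array([ 0.019 , -0.0074,  0.0439]), 'opening': np.float64(1.0)}
side [[437.59050348   0.         310.50781504]
 [  0.         437.59050348 195.58769842]
 [  0.           0.           1.        ]] [ 0.56127545 -2.62453401  1.29025482] [0.54007526 0.17793679 0.55982727]
cam [341.9 181.5  66.3  65.6] 0.92
cam_knob [341.1 181.1  67.8  67.5] 0.65
gauge_grip [301.2 228.2  28.4  63. ] 0.82
gauge_grip [342.  179.3  68.   64.5] 0.64
gap [312.5 240.9 234.3 208.4] 0.93
top [[406.42117718   0.         318.70911843]
 [  0.         406.42117718 191.71587568]
 [  0.           0.           1.        ]] [ 2.16317179 -2.18171427  0.12100471] [0.03521695 0.58005147 0.69995879]
cam [356.9 208.2  61.6  48.9] 0.87
cam_knob [356.9 210.1  63.9  55.7] 0.92
gauge_grip [278.5 205.9  31.7  18.8] 0.66
gap [323.  209.9 228.3 133.8] 0.64
```

```bash
python3 - <<'E'
import cv2
for n in("side","top"):
    i=cv2.imread(f"pics/{n}0.png")[90:340,180:480]; cv2.imwrite(f"pics/{n}0z.png",cv2.resize(i,None,fx=2.4,fy=2.4,interpolation=cv2.INTER_CUBIC))
E
```

```text
(no output)
```

View pics/side0z.png

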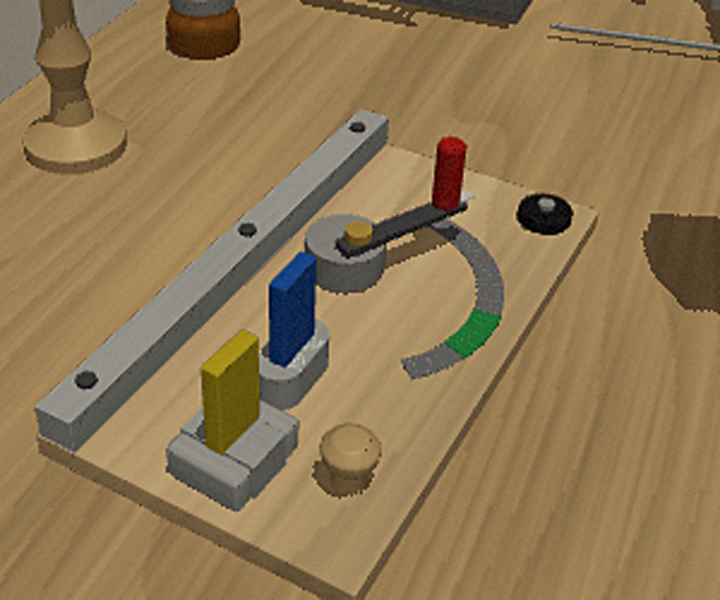

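View pics/top0z.png

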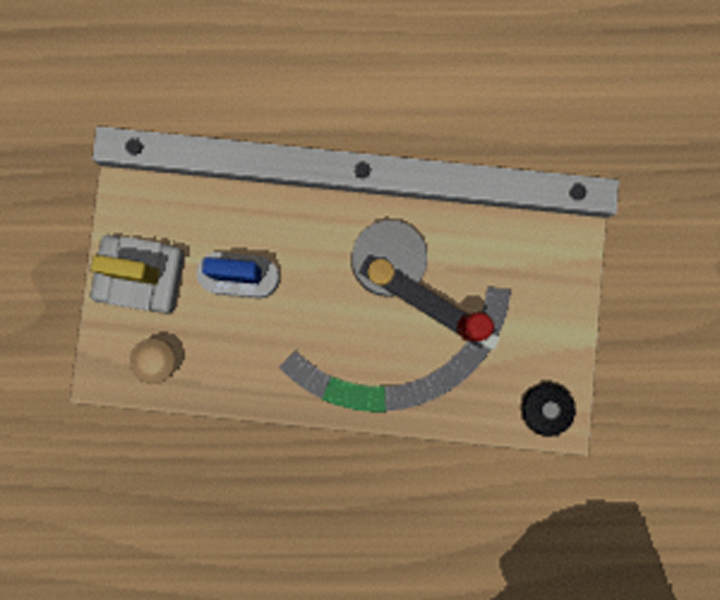

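The side view shows the blue-fin gauge between the fence and the mushroom stop, with the yellow one beyond it. In the top view (2.4x crop) the axis is near (380,270), the knob near (479,325), the green band near (355,395), and the fence runs along the top. Next I turn these into positions.

```bash
cat > h.py <<'E'
import numpy as np,cv2
def ray(p,uv):
    R=cv2.Rodrigues(np.array(p["rvec"],float))[0];t=np.array(p["tvec"],float).ravel()
    K=np.array(p["intrinsics"]);d=R.T@np.linalg.solve(K,[uv[0],uv[1],1]);return -R.T@t,d
def onz(p,uv,z):
    c,d=ray(p,uv);return c+d*(z-c[2])/d[2]
def proj(p,X):
    return cv2.projectPoints(np.array(X,float).reshape(-1,3),np.array(p["rvec"],float),np.array(p["tvec"],float),np.array(p["intrinsics"]),None)[0].reshape(-1,2)
def zc(x,y):return (x/2.4+180-.3,y/2.4+90-.3)
def colmask(p,c):
    h=cv2.cvtColor(p["color"],cv2.COLOR_BGR2HSV)
    H,S,V=[h[...,i].astype(int) for i in range(3)]
    if c=="red":m=((H<6)|(H>172))&(S>170)&(V>60)
    if c=="blue":m=(H>100)&(H<125)&(S>130)&(V>40)
    if c=="green":m=(H>45)&(H<80)&(S>100)&(V>50)
    m=m.astype(np.uint8);n,l,s,ce=cv2.connectedComponentsWithStats(m)
    k=1+np.argmax(s[1:,4]);return l==k,s[k],ce[k]
E
python3 - <<'E'
from h import *
from plant import eyes
T=eyes.snapshot("top");S=eyes.snapshot("side")
pr=lambda n,v:print(n,np.round(v,4))
for n,xy,z in [("axis",(381,271),.06),("base BL",(72,402),.018),("base BR",(588,455),.018),("baseTR",(605,216),.018),("fence face top L",(95,160),.043),("fence face top R",(617,212),.043),("fback L",(96,126),.043),("fback R",(618,180),.043),("knob top",(479,324),.104)]:
    pr(n,onz(T,zc(*xy),z))
for n,xy,z in [("side fence face top L (near)",(75,412),.043),("side fence near bottom",(76,447),.018),("far top",(386,122),.043),("base near corner",(360,597),.018),("axis",(357,232),.055),("base far",(597,212),.018),("knobtop",(452,143),.104)]:
    pr(n,onz(S,zc(*xy),z))
for c in("red","blue","green"):
    for nm,P in(("top",T),("side",S)):
        m,s,ce=colmask(P,c);print(c,nm,s,ce)
        if c=="green":pr("green",onz(P,ce,.018))
E
```

```text
axis [ 0.5581 -0.0032  0.06  ]
base BL [0.4652 0.2264 0.018 ]
base BR [ 0.4226 -0.158   0.018 ]
baseTR [ 0.602  -0.1774  0.018 ]
fence face top L [0.6435 0.2063 0.043 ]
fence face top R [ 0.6016 -0.1792  0.043 ]
fback L [0.6691 0.206  0.043 ]
fback R [ 0.6256 -0.1809  0.043 ]
knob top [ 0.5188 -0.0655  0.104 ]
side fence face top L (near) [0.6477 0.2012 0.043 ]
side fence near bottom [0.6481 0.2051 0.018 ]
far top [ 0.6012 -0.1684  0.043 ]
base near corner [0.4645 0.2296 0.018 ]
axis [ 0.562  -0.0064  0.055 ]
base far [ 0.4245 -0.1533  0.018 ]
knobtop [ 0.5189 -0.0637  0.104 ]
red top [374 220  12  12 109] [378.99082569 225.74311927]
red side [360 147  14  31 311] [366.90353698 161.65273312]
blue top [265 198  23  10 187] [275.89839572 202.17647059]
blue side [292 195  20  48 724] [301.32458564 218.17679558]
green top [315 248  25  14 237] [327.44725738 254.69198312]
green [0.4677 0.0155 0.018 ]
green side [365 219  24  20 242] [376.90082645 228.1446281 ]
green [0.4702 0.016  0.018 ]
```

```bash
cat >> h.py <<'E'
G0=np.array([.6210,-.0115,.018]);YAW=-.1105
def g2w(v):
    c,s=np.cos(YAW),np.sin(YAW);v=np.array(v,float);return G0+[c*v[0]-s*v[1],s*v[0]+c*v[1],v[2]]
def w2g(v):
    c,s=np.cos(YAW),np.sin(YAW);d=np.array(v,float)-G0;return np.array([c*d[0]+s*d[1],-s*d[0]+c*d[1],d[2]])
def hullmask(p,X):
    u=proj(p,X)*8;m=np.zeros((400*4,640*4),np.uint8)
    cv2.fillConvexPoly(m,cv2.convexHull(np.round((u/8+.5)*4*16).astype(np.int32)),255,shift=4)
    return cv2.resize(m,(640,400),interpolation=cv2.INTER_AREA)/255.
def box(x,y,yaw,hx,hy,z0,z1):
    c,s=np.cos(yaw),np.sin(yaw)
    return [[x+c*a*hx-s*b*hy,y+s*a*hx+c*b*hy,z] for a in(-1,1) for b in(-1,1) for z in(z0,z1)]
def cyl(x,y,r,z0,z1):
    t=np.linspace(0,2*np.pi,24);return [[x+r*np.cos(a),y+r*np.sin(a),z] for a in t for z in(z0,z1)]
def fit(pics,col,f,x0,step):
    from scipy.optimize import minimize
    M=[colmask(p,col)[0].astype(float) for p in pics]
    cost=lambda x:sum(np.abs(hullmask(p,f(x))-m).sum()/m.sum() for p,m in zip(pics,M))
    S=np.vstack([x0]+[np.array(x0)+np.eye(len(x0))[i]*step[i] for i in range(len(x0))])
    r=minimize(cost,x0,method="Nelder-Mead",options=dict(initial_simplex=S,xatol=1e-5,fatol=1e-4));return r.x,r.fun
E
python3 - <<'E'
from h import *
from plant import eyes,manip
T=eyes.snapshot("top");S=eyes.snapshot("side")
b0=onz(T,colmask(T,"blue")[2],.09)
for P in([T],[S],[T,S]):
    x,c=fit(P,"blue",lambda v:box(v[0],v[1],v[2],.006,.018,.043,.103),[b0[0],b0[1],YAW],[.008,.008,.1])
    k,ck=fit(P,"red",lambda v:cyl(v[0],v[1],.01,.054,.104),[.519,-.0646],[.006,.006])
    kg=w2g([*k,.08]);r=kg[:2]-[-.062,0]
    print("blue",np.round(x,4),round(c,3),"gap",np.round(w2g([x[0],x[1],.08]),4),"relyaw",round(x[2]-YAW,3),"knob",np.round(k,4),round(ck,3),"r",np.hypot(*r).round(4),"ang",np.arctan2(-r[0],-r[1]).round(3))
s=manip.read_state();print(s["t"],s["position"],s["orientation"])
E
```

```text
blue [ 0.5583  0.1016 -0.135 ] 0.257 gap [-0.0748  0.1055  0.062 ] relyaw -0.025 knob [ 0.5172 -0.0652] 0.634 r 0.0738 ang 0.499
blue [ 0.5603  0.1022 -0.0318] 0.086 gap [-0.0729  0.1063  0.062 ] relyaw 0.079 knob [ 0.5198 -0.0665] 0.257 r 0.0734 ang 0.459
blue [ 0.559   0.1029 -0.1001] 0.427 gap [-0.0742  0.1068  0.062 ] relyaw 0.01 knob [ 0.518  -0.0646] 0.908 r 0.0729 ang 0.494
0.7 [ 0.25524385 -0.62488905  0.40473672] [3.60909298e-05 9.81263694e-01 1.92669567e-01 1.75239321e-05]
```

```bash
python3 -m pendant '[[[0.7,0.4555,-0.419,0.085,-0.59],[0.7,0.4555,-0.419,0.085,-0.59],[0.7,0.4555,-0.419,0.085,-0.59],[0.7,0.4555,-0.419,0.085,-0.59],[0.7,0.4555,-0.419,0.085,-0.59],[0.7,0.4555,-0.419,0.085,-0.59],[0.7,0.4555,-0.419,0.085,-0.59],[0.7,0.4555,-0.419,0.085,-0.59],[0.7,0.4555,-0.419,0.085,-0.59],[0.7,0.4555,-0.419,0.085,-0.59],[0.7,0.4555,-0.419,0.085,-0.59],[0.7,0.4555,-0.419,0.085,-0.59]]]' 40
cat >> h.py <<'E'
def toolshift(s,target,jaw):
    """target TCP world, jaw = world angle of the jaw axis (mod pi)"""
    w,x,y,z=s["orientation"]
    from scipy.spatial.transform import Rotation as Ro
    R=Ro.from_quat([x,y,z,w]).as_matrix()
    d=R.T@(np.array(target)-s["position"])
    a=np.arctan2(R[1,1],R[0,1]);t=-(jaw-a);t=(t+np.pi/2)%np.pi-np.pi/2
    return np.round(d,4),round(t,3)
E
python3 - <<'E'
from h import *
from plant import manip
s=manip.read_state();print(s["t"],np.round(s["position"],4),s["q"].round(3) if hasattr(s["q"],"round") else s["q"])
print(toolshift(s,[.5185,-.065,.235],-.594))
E
```

```text
t: 1.9
position: [0.5086, -0.0849, 0.3233]
orientation: [0.0, 0.883, 0.47, 0.001]
contact_force: [0.9, -1.1, 0.2]
opening: 0.698
1.9 [ 0.5086 -0.0849  0.3233] [-0.214  0.029  2.028 -0.     1.083  0.379]
(array([ 0.022 , -0.0031,  0.0883]), np.float64(0.001))
```

```bash
python3 -m pendant '[[[0.7,0,0,0,0],[0.7,0,0,0,0]]]'
python3 - <<'E'
from h import *
from plant import manip,eyes
s=manip.read_state();print(s["t"],np.round(s["position"],4))
print(toolshift(s,[.5185,-.065,.235],-.594))
p=eyes.snapshot("side");cv2.imwrite("pics/s1.png",p["color"])
E
```

```text
t: 2.1
position: [0.5083, -0.0857, 0.3229]
orientation: [0.0, 0.882, 0.471, -0.0]
contact_force: [-0.0, 0.6, -0.3]
opening: 0.695
2.1 [ 0.5083 -0.0857  0.3229]
(array([ 0.023 , -0.003 ,  0.0879]), np.float64(0.004))
```

View pics/s1.png

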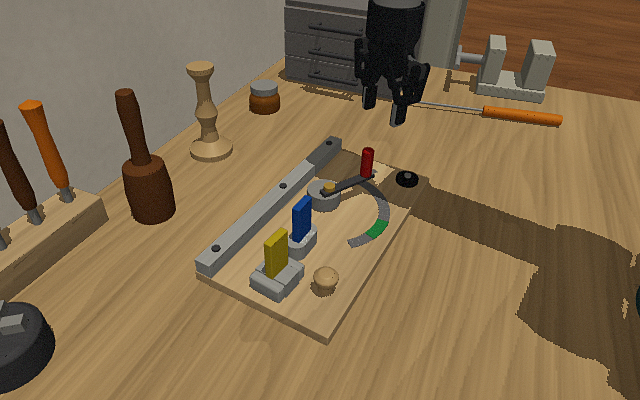

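The gripper hovers at about (390,100), above and behind the knob at (367,160), which matches the 23 mm still to go. I'll centre it and then descend.

```bash
python3 -m pendant '[[[0.7,0.023,-0.003,0.0,0],[0.7,0.023,-0.003,0.03,0],[0.7,0.023,-0.003,0.06,0],[0.7,0.023,-0.003,0.088,0],[0.7,0.023,-0.003,0.088,0],[0.7,0.023,-0.003,0.088,0]]]'
python3 - <<'E'
from h import *
from plant import manip,eyes
s=manip.read_state()
print(toolshift(s,[.5185,-.065,.235],-.594))
p=eyes.snapshot("side");cv2.imwrite("pics/s2.png",cv2.resize(p["color"][80:260,260:480],None,fx=3,fy=3))
E
```

```text
t: 2.75
position: [0.5181, -0.0676, 0.2352]
orientation: [-0.0, 0.883, 0.469, -0.0]
contact_force: [-0.5, -0.1, 0.8]
opening: 0.704
(array([ 0.0024, -0.0011,  0.0002]), np.float64(-0.001))
```

View pics/s2.png

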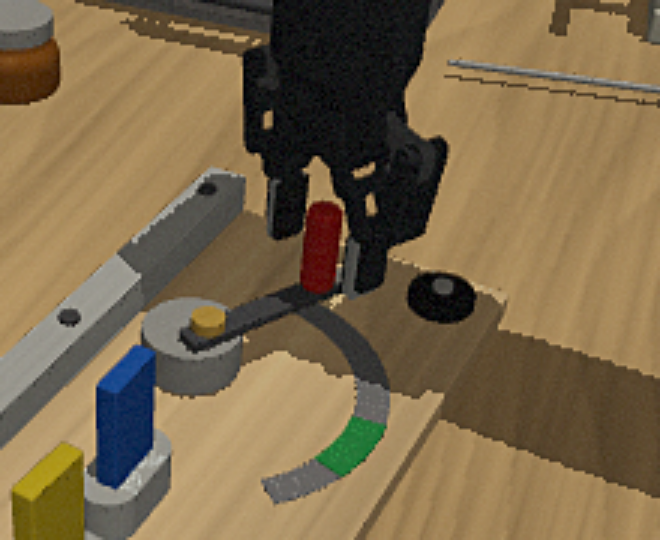

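The knob stands between the two pads, with its centre at about (321,245) in the crop. I'll close on it gently.

```bash
python3 -m pendant '[[[0.2,0.002,-0.001,0,0],[0.15,0.002,-0.001,0,0],[0.1,0.002,-0.001,0,0],[0.1,0.002,-0.001,0,0],[0.1,0.002,-0.001,0,0],[0.1,0.002,-0.001,0,0]]]' 40
python3 - <<'E'
from h import *
from plant import manip,eyes
s=manip.read_state()
k=s["position"];kg=w2g(k);r=kg[:2]+[.062,0];a=np.arctan2(-r[0],-r[1]);print(np.hypot(*r),a)
# arc: TCP waypoints on circle about axis, tool turning along
print("t now",toolshift(s,k,-.594))
ax=g2w([-.062,0,0])
rr=k[:2]-ax[:2]
for d in np.arange(.1,1.31,.1):
    c,sn=np.cos(-d),np.sin(-d)
    t=ax[:2]+[c*rr[0]-sn*rr[1],sn*rr[0]+c*rr[1]]
    print(round(d,1),toolshift(s,[*t,k[2]],-.594-d))
E
```

```text
t: 3.4
position: [0.5193, -0.0639, 0.2366]
orientation: [0.001, 0.883, 0.47, 0.001]
contact_force: [-1.2, -0.1, 6.2]
opening: 0.221
0.07156012225189509 0.48479814793850534
t now (array([0., 0., 0.]), np.float64(0.001))
0.1 (array([ 0.0004, -0.0071, -0.    ]), np.float64(0.101))
0.2 (array([ 0.0015, -0.0142, -0.    ]), np.float64(0.201))
0.3 (array([ 0.0033, -0.0211, -0.    ]), np.float64(0.301))
0.4 (array([ 0.0057, -0.0279, -0.    ]), np.float64(0.401))
0.5 (array([ 0.0089, -0.0343, -0.    ]), np.float64(0.501))
0.6 (array([ 0.0126, -0.0404, -0.0001]), np.float64(0.601))
0.7 (array([ 0.017 , -0.0461, -0.0001]), np.float64(0.701))
0.8 (array([ 0.0218, -0.0513, -0.0001]), np.float64(0.801))
0.9 (array([ 0.0272, -0.056 , -0.0001]), np.float64(0.901))
1.0 (array([ 0.0331, -0.0601, -0.0001]), np.float64(1.001))
1.1 (array([ 0.0393, -0.0637, -0.0001]), np.float64(1.101))
1.2 (array([ 0.0458, -0.0666, -0.0001]), np.float64(1.201))
1.3 (array([ 0.0526, -0.0688, -0.0001]), np.float64(1.301))
```

```bash
python3 -m pendant '[[[0.1,0.0004,-0.0073,0,0.1],[0.1,0.0015,-0.0146,0,0.2],[0.1,0.0033,-0.0217,0,0.3],[0.1,0.0058,-0.0286,0,0.4],[0.1,0.009,-0.0352,0,0.5],[0.1,0.0128,-0.0415,0,0.6],[0.1,0.0173,-0.0473,0,0.7],[0.1,0.0223,-0.0527,0,0.8],[0.1,0.0278,-0.0576,0,0.9],[0.1,0.0278,-0.0576,0,0.9]]]' 40
cat > lev.py <<'E'
from h import *
from plant import manip,eyes
import sys
s=manip.read_state()
k=s["position"];kg=w2g(k);r=kg[:2]+[.062,0];a=np.arctan2(-r[0],-r[1]);print("tcp r,ang",np.hypot(*r),a,"jaw",toolshift(s,k,-.594))
p=eyes.snapshot("side");cv2.imwrite(f"pics/{sys.argv[1]}.png",cv2.resize(p["color"][80:260,260:480],None,fx=3,fy=3))
ax=g2w([-.062,0,0])
for A in (1.55,1.66,1.72,1.78):
    t=g2w([-.062-.0735*np.sin(A),-.0735*np.cos(A),0]);print(A,toolshift(s,[*t[:2],k[2]],-.11-A))
E
python3 lev.py s3
```

```text
t: 4.4
position: [0.4856, -0.0087, 0.2365]
orientation: [0.001, 0.999, 0.038, -0.001]
contact_force: [-8.8, -3.8, 13.5]
opening: 0.223
tcp r,ang 0.07384998996059935 1.4056729628424809 jaw (array([0., 0., 0.]), np.float64(-0.9))
1.55 (array([ 0.0013, -0.0105, -0.    ]), np.float64(0.166))
1.66 (array([ 0.0031, -0.0184, -0.    ]), np.float64(0.276))
1.72 (array([ 0.0045, -0.0226, -0.    ]), np.float64(0.336))
1.78 (array([ 0.006 , -0.0267, -0.    ]), np.float64(0.396))
```

View pics/s3.png

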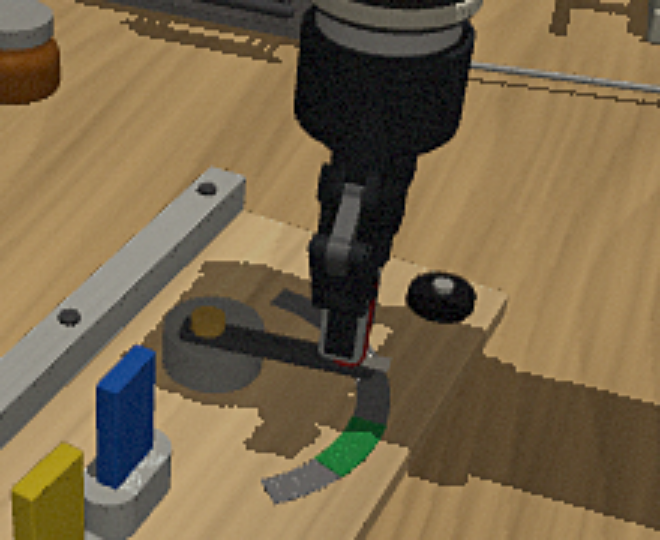

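The lever tip shows at about (375,360) in the crop. It is 36 mm above the plate, so it lies over roughly (375,425), just short of the green band. That agrees with the computed angle of about 1.40, so I'll continue to about 1.70.

```bash
python3 -m pendant '[[[0.1,0.001,-0.0073,0,0.1],[0.1,0.002,-0.0146,0,0.2],[0.1,0.004,-0.0215,0,0.31],[0.1,0.004,-0.0215,0,0.31],[0.1,0.004,-0.0215,0,0.31]]]' 40
python3 lev.py s4
```

```text
t: 4.95
position: [0.4873, 0.0135, 0.2365]
orientation: [0.0, 0.993, -0.116, -0.003]
contact_force: [-12.6, 0.9, 18.0]
opening: 0.222
tcp r,ang 0.07434472360332152 1.7071091691010158 jaw (array([0., 0., 0.]), np.float64(-1.209))
1.55 (array([0.0016, 0.0115, 0.    ]), np.float64(-0.143))
1.66 (array([ 0.0009,  0.0035, -0.    ]), np.float64(-0.033))
1.72 (array([ 0.0009, -0.0009, -0.    ]), np.float64(0.027))
1.78 (array([ 0.0011, -0.0053, -0.    ]), np.float64(0.087))
```

View pics/s4.png

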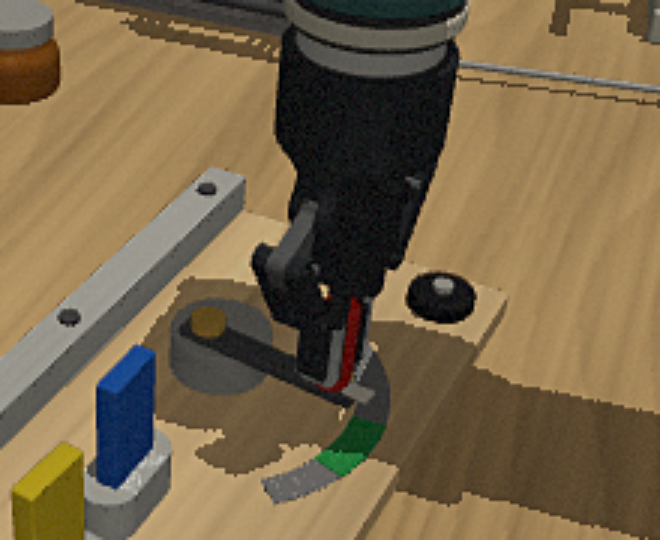

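The white tip lies over the middle of the green band. I'll release and lift.

```bash
python3 -m pendant '[[[0.5,0,0,0,0],[0.6,0,0,0,0],[0.6,0,0,0,0],[0.6,0,0,0,0],[0.6,0,0,-0.03,0],[0.6,0,0,-0.07,0],[0.6,0,0,-0.1,0],[0.6,0,0,-0.1,0]]]'
cat > look.py <<'E'
from h import *
from plant import manip,eyes
import sys
s=manip.read_state()
T=eyes.snapshot("top");S=eyes.snapshot("side")
cv2.imwrite(f"pics/{sys.argv[1]}.png",np.vstack([cv2.resize(p["color"][90:290,180:480],None,fx=2,fy=1.5*2*.5*4/3*.75) for p in(T,S)]) )
for n,P in(("top",T),("side",S)):
    try:
        x,c=fit([P],"blue",lambda v:box(v[0],v[1],v[2],.006,.018,.043,.103),[.559,.1023,YAW],[.008,.008,.1])
        print(n,"blue",np.round(x,4),round(c,3),np.round(w2g([x[0],x[1],.08]),4))
    except Exception as e:print(e)
    try:
        k,ck=fit([P],"red",lambda v:cyl(v[0],v[1],.01,.054,.104),[.487,.0135],[.006,.006])
        r=w2g([*k,.08])[:2]+[.062,0]
        print(n,"knob",k,round(ck,3),"r",np.hypot(*r).round(4),"ang",np.arctan2(-r[0],-r[1]).round(3))
    except Exception as e:print(e)
print(s["t"],w2g(s["position"]),toolshift(s,[.559,.1023,.235],YAW))
E
python3 look.py s5
```

```text
t: 5.8
position: [0.4911, 0.013, 0.3403]
orientation: [-0.0, 0.993, -0.116, 0.005]
contact_force: [0.7, 0.3, 0.3]
opening: 0.604
attempt to get argmax of an empty sequence
attempt to get argmax of an empty sequence
side blue [ 0.5602  0.1028 -0.0167] 0.083 [-0.073   0.1069  0.062 ]
side knob [0.48663044 0.0129757 ] 0.2 r 0.0749 ang 1.698
5.8 [-0.131827    0.01000452  0.32225806] (array([ 0.0445, -0.1023,  0.1059]), np.float64(1.449))
```

View pics/s5.png

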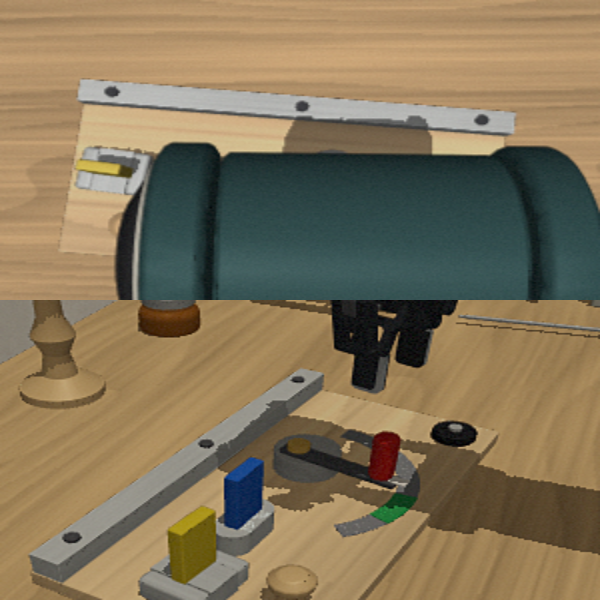

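```bash
python3 -m pendant '[[[0.6,0.01,-0.02,0,-0.15],[0.6,0.02,-0.05,0,-0.3],[0.6,0.035,-0.08,0,-0.45],[0.6,0.045,-0.102,0,-0.6],[0.6,0.045,-0.102,0,-0.75],[0.6,0.045,-0.102,0,-0.9],[0.6,0.045,-0.102,0,-1.04],[0.6,0.045,-0.102,0,-1.19],[0.6,0.045,-0.102,0,-1.34],[0.6,0.045,-0.102,0,-1.49],[0.6,0.045,-0.102,0,-1.64],[0.6,0.045,-0.102,0,-1.692]]]'
python3 -m pendant '[[[0.6,0,0,0,0],[0.6,0,0,0,0]]]'
python3 - <<'E'
from h import *
from plant import manip
s=manip.read_state();print(s["q"],toolshift(s,[.5595,.1026,.235],YAW))
E
```

```text
t: 7.1
position: [0.5552, 0.1018, 0.3323]
orientation: [-0.001, 0.744, 0.668, -0.002]
contact_force: [0.8, 0.4, 0.2]
opening: 0.598
t: 7.3
position: [0.5555, 0.1019, 0.3333]
orientation: [-0.001, 0.746, 0.666, -0.001]
contact_force: [0.2, -0.0, -0.5]
opening: 0.597
[ 1.37283928e-01  1.13887000e-01  1.91748201e+00 -2.69694470e-05
  1.11323051e+00  2.49739396e-01] (array([0.0012, 0.0042, 0.0983]), np.float64(-0.002))
```

```bash
python3 -m pendant '[[[0.6,0.001,0.004,0,0],[0.6,0.001,0.004,0.035,0],[0.6,0.001,0.004,0.07,0],[0.6,0.001,0.004,0.096,0],[0.6,0.001,0.004,0.096,0],[0.6,0.001,0.004,0.096,0]]]'
python3 look.py s6
```

```text
t: 7.9
position: [0.5603, 0.1025, 0.2388]
orientation: [-0.0, 0.745, 0.667, -0.0]
contact_force: [0.9, 0.0, 0.2]
opening: 0.592
attempt to get argmax of an empty sequence
top knob [0.48491732 0.01316572] 0.285 r 0.0766 ang 1.695
side blue [ 0.5601  0.1036 -0.0072] 0.083 [-0.0733  0.1077  0.062 ]
side knob [0.48664066 0.01165901] 0.208 r 0.0745 ang 1.681
7.9 [-0.07295114  0.1066339   0.22083705] (array([-0.0004, -0.0012,  0.0038]), np.float64(-0.001))
```

View pics/s6.png

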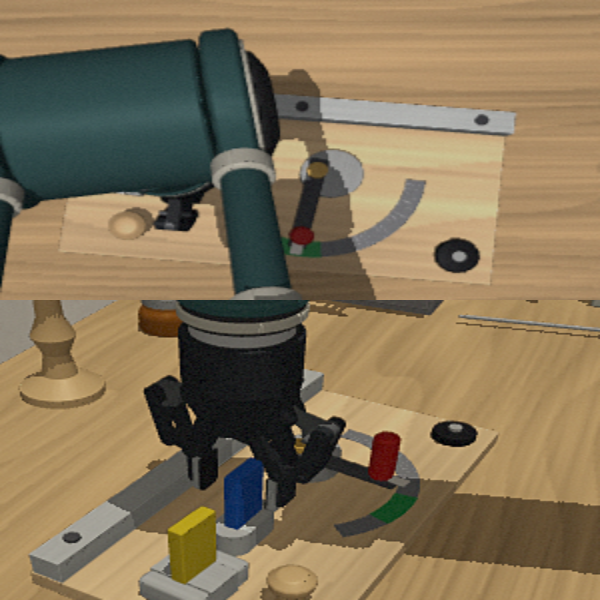

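The fin stands between the pads, at about (243,495) in the lower image. The lever tip is over green in both views. I'll grip.

```bash
python3 -m pendant '[[[0.2,0,0,0.002,0],[0.1,0,0,0.002,0],[0.05,0,0,0.002,0],[0.05,0,0,0.002,0],[0.05,0,0,0.002,0],[0.05,0,0,0.002,0]]]' 50
python3 - <<'E'
from h import *
from plant import manip
s=manip.read_state();print(w2g(s["position"]))
for g in([-.04,.1065],[-.02,.1065],[-.017,.1065],[-.0165,.06],[-.0165,-.09]):
  t=g2w([*g,0]);print(g,toolshift(s,[t[0],t[1],s["position"][2]],YAW))
E
```

```text
t: 8.6
position: [0.5604, 0.1025, 0.2378]
orientation: [0.0, 0.745, 0.667, 0.0]
contact_force: [-2.2, -0.2, 4.7]
opening: 0.137
[-0.07277946  0.10667476  0.21980413]
[-0.04, 0.1065] (array([-0.0002,  0.0328,  0.    ]), np.float64(-0.001))
[-0.02, 0.1065] (array([-0.0001,  0.0528,  0.    ]), np.float64(-0.001))
[-0.017, 0.1065] (array([-0.0001,  0.0558,  0.    ]), np.float64(-0.001))
[-0.0165, 0.06] (array([-0.0466,  0.0563,  0.    ]), np.float64(-0.001))
[-0.0165, -0.09] (array([-0.1966,  0.0564,  0.    ]), np.float64(-0.001))
```

```bash
python3 -m pendant '[[[0.05,0,0.015,0,0],[0.05,0,0.03,0,0],[0.05,0,0.042,0,0],[0.05,0,0.05,0,0],[0.05,0,0.052,0,0],[0.05,0,0.052,0,0]]]'
python3 -m pendant '[[[0.05,0,0.001,0,0],[0.05,0,0.002,0,0],[0.05,0,0.002,0,0]]]'
python3 -m pendant '[[[0.05,0,0.001,0,0],[0.05,0,0.002,0,0],[0.05,0,0.002,0,0]]]'
python3 - <<'E'
from h import *
from plant import manip
s=manip.read_state();print(w2g(s["position"]))
E
```

```text
t: 9.2
position: [0.6119, 0.0969, 0.2378]
orientation: [-0.0, 0.745, 0.667, -0.0]
contact_force: [-2.9, 0.3, 7.4]
opening: 0.132
t: 9.5
position: [0.6132, 0.0967, 0.2379]
orientation: [-0.001, 0.745, 0.667, -0.001]
contact_force: [-5.4, -1.1, 9.2]
opening: 0.132
t: 9.8
position: [0.6152, 0.0965, 0.2378]
orientation: [-0.001, 0.745, 0.667, -0.001]
contact_force: [-5.1, 1.0, 9.1]
opening: 0.135
[-0.01771763  0.10673279  0.21984896]
```

```bash
python3 -m pendant '[[[0.05,0,0.001,0,0],[0.05,0,0.0015,0,0],[0.05,0,0.0015,0,0]]]'
python3 -m pendant '[[[0.05,0,0.001,0,0],[0.05,0,0.0015,0,0],[0.05,0,0.0015,0,0]]]'
python3 - <<'E'
from h import *
from plant import manip
s=manip.read_state();print(w2g(s["position"]))
E
```

```text
t: 10.1
position: [0.6166, 0.0964, 0.2379]
orientation: [-0.001, 0.745, 0.667, -0.001]
contact_force: [-5.8, 0.5, 10.1]
opening: 0.129
t: 10.4
position: [0.6177, 0.0963, 0.2379]
orientation: [-0.002, 0.745, 0.667, -0.001]
contact_force: [-7.3, 0.0, 11.2]
opening: 0.129
[-0.01518851  0.10674028  0.21985691]
```

```bash
python3 -m pendant '[[[0.05,0,0.001,0,0],[0.05,0,0.0015,0,0],[0.05,0,0.0015,0,0]]]'
python3 look.py s7
```

```text
t: 10.7
position: [0.6183, 0.0962, 0.2379]
orientation: [-0.003, 0.745, 0.667, -0.002]
contact_force: [-12.0, 1.1, 15.1]
opening: 0.133
top blue [ 0.5424  0.0812 -0.5613] 48.379 [-0.0884  0.0835  0.062 ]
attempt to get argmax of an empty sequence
side blue [ 1.8846 -0.9637  1.5828] 1.0 [ 1.3609 -0.8071  0.062 ]
side knob [0.48678906 0.01241016] 0.2 r 0.0746 ang 1.691
10.7 [-0.01456416  0.10678195  0.2199051 ] (array([-0.0006, -0.0596,  0.0033]), np.float64(-0.001))
```

View pics/s7.png

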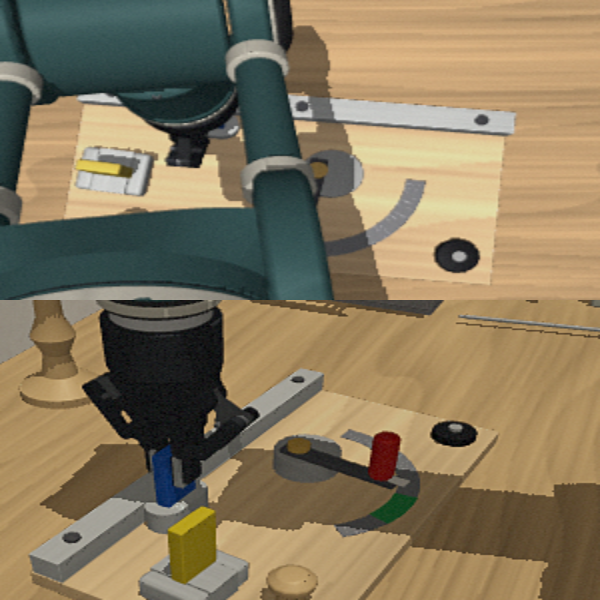

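Contact with the fence was felt at x of about -14.7 mm (nominal -15 mm), so the frame is good. I'll ease off slightly and slide along.

```bash
python3 -m pendant '[[[0.05,0,-0.0025,-0.0005,0],[0.05,-0.01,-0.0025,-0.0005,0],[0.05,-0.02,-0.0025,-0.0005,0],[0.05,-0.03,-0.0025,-0.0005,0],[0.05,-0.04,-0.0025,-0.0005,0],[0.05,-0.05,-0.0025,-0.0005,0],[0.05,-0.06,-0.0025,-0.0005,0],[0.05,-0.06,-0.0025,-0.0005,0]]]'
python3 - <<'E'
from h import *
from plant import manip
s=manip.read_state();print(w2g(s["position"]))
E
```

```text
t: 11.6
position: [0.6105, 0.0364, 0.2379]
orientation: [-0.001, 0.746, 0.666, -0.0]
contact_force: [-4.5, 2.2, 7.0]
opening: 0.135
[-0.01574548  0.04649641  0.21985113]
```

```bash
python3 -m pendant '[[[0.05,-0.01,-0.0005,0,0],[0.05,-0.02,-0.0005,0,0],[0.05,-0.03,-0.0005,0,0],[0.05,-0.038,-0.0005,0,0],[0.05,-0.046,-0.0005,0,0],[0.05,-0.046,-0.0005,0,0]]]'
python3 look.py s8
```

```text
t: 12.2
position: [0.6052, -0.0092, 0.2378]
orientation: [-0.001, 0.746, 0.666, 0.0]
contact_force: [-3.1, 2.3, 6.4]
opening: 0.129
attempt to get argmax of an empty sequence
top knob [0.48489134 0.01285957] 0.249 r 0.0765 ang 1.691
side blue [ 0.6102 -0.001   0.5017] 0.43 [-0.0119  0.0092  0.062 ]
side knob [0.48665048 0.01290588] 0.16 r 0.0748 ang 1.697
12.2 [-0.01598727  0.00051055  0.21984702] (array([ 0.1057, -0.0583,  0.0031]), np.float64(-0.001))
```

View pics/s8.png

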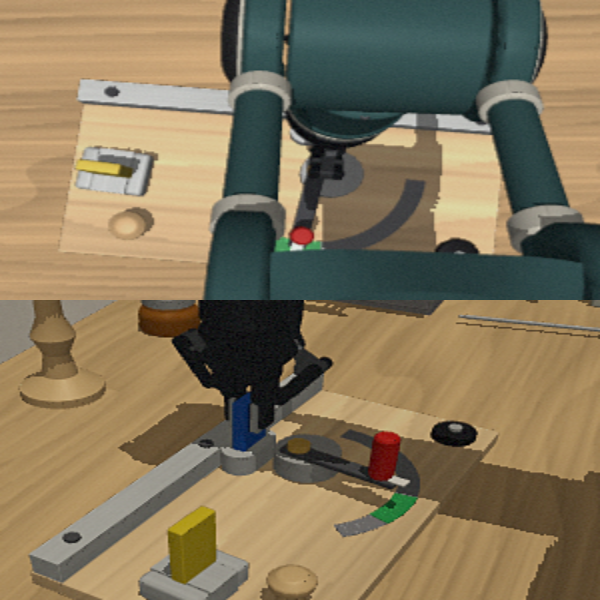

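The gauge is in the gap at y of about 0, the forces are low, and the lever hasn't moved (about 1.69). I'll continue to about y = -105 mm.

```bash
python3 -m pendant '[[[0.05,-0.01,0,0,0],[0.05,-0.02,0,0,0],[0.05,-0.03,0,0,0],[0.05,-0.04,0,0,0],[0.05,-0.05,0,0,0],[0.05,-0.06,0,0,0],[0.05,-0.07,0,0,0],[0.05,-0.08,0,0,0],[0.05,-0.09,0,0,0],[0.05,-0.1,0,0,0],[0.05,-0.105,0,0,0],[0.05,-0.105,0,0,0]]]'
python3 look.py s9
```

```text
t: 13.5
position: [0.5935, -0.1134, 0.2379]
orientation: [-0.001, 0.746, 0.666, -0.0]
contact_force: [-4.0, 2.7, 7.1]
opening: 0.133
top blue [ 0.5424  0.0812 -0.5613] 4.325 [-0.0884  0.0835  0.062 ]
top knob [0.48489134 0.01285957] 0.238 r 0.0765 ang 1.691
side blue [ 1.8846 -0.9637  1.5828] 1.0 [ 1.3609 -0.8071  0.062 ]
side knob [0.4864967 0.0122336] 0.193 r 0.0748 ang 1.688
13.5 [-0.01611729 -0.10434884  0.21985362] (array([ 0.2105, -0.0583,  0.0033]), np.float64(-0.001))
```

View pics/s9.png

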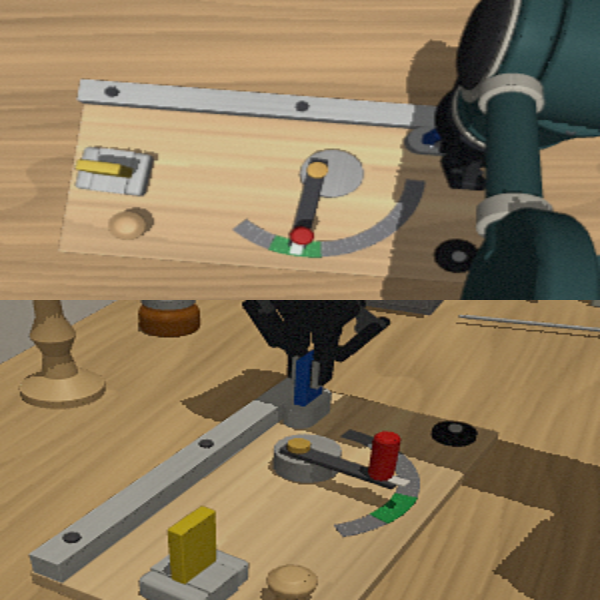

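The gauge is past the disc, and the lever's white tip is at (297,250), over green. I'll release and lift.

```bash
python3 -m pendant '[[[0.3,0,0,-0.001,0],[0.5,0,0,-0.001,0],[0.5,0,0,-0.001,0],[0.5,0,0,-0.001,0],[0.5,0,0,-0.03,0],[0.5,0,0,-0.07,0],[0.5,0,0,-0.11,0],[0.5,-0.04,0,-0.15,0],[0.5,-0.09,-0.03,-0.17,0],[0.5,-0.14,-0.06,-0.17,0],[0.5,-0.14,-0.06,-0.17,0],[0.5,-0.14,-0.06,-0.17,0]]]'
sed -i 's/\[.559,.1023,YAW\]/[.594,-.114,YAW]/' look.py; python3 look.py s10
```

```text
t: 14.8
position: [0.5171, -0.2485, 0.4083]
orientation: [0.001, 0.747, 0.665, -0.0]
contact_force: [0.2, 0.8, -0.4]
opening: 0.502
top blue [ 0.5925 -0.1149 -0.059 ] 0.187 [-0.0169 -0.1059  0.062 ]
top knob [0.48509167 0.01279047] 0.299 r 0.0763 ang 1.691
side blue [ 0.5945 -0.1138 -0.0269] 0.08 [-0.0151 -0.1046  0.062 ]
side knob [0.48664066 0.01165901] 0.2 r 0.0745 ang 1.681
14.8 [-0.07711606 -0.24704018  0.39029628] (array([0.3536, 0.0013, 0.1728]), np.float64(-0.004))
```

View pics/s10.png

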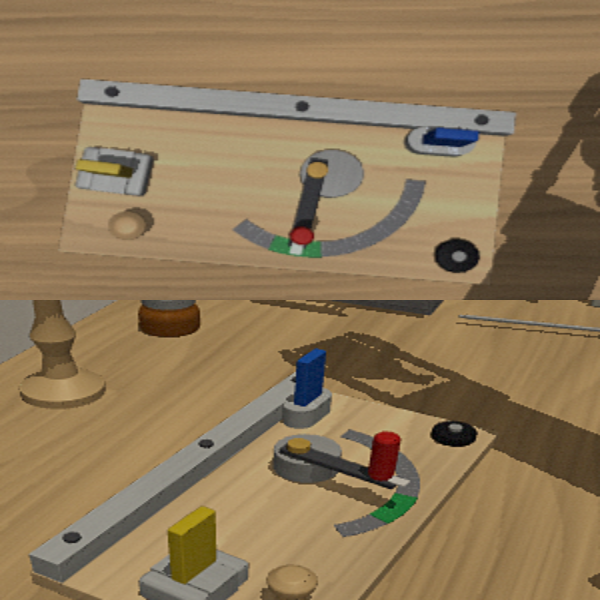

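The gauge stands upright by the fence at gap (-16, -105) mm. The lever is at about 1.69 over green, and the arm is clear of everything.

```bash
python3 -c "
from plant import manip;print(manip.job_done())"
```

```text
the job is handed in; nothing more can be done
None
```

I set the lever to the green band, slid the narrow gauge through the gap, and handed the job in at about 15 s. The interface reports no verdict.

- **Lever:** I gripped the red knob and turned it from about 0.48 rad to about 1.69 rad. The last camera checks from both views read 1.68 to 1.69, with the white tip over the green band.
- **Gauge:** I gripped the blue fin and moved the gauge across until I felt the fence at x of about -15 mm. I then eased it off 1–2 mm and slid it along the base through the gap without touching the lever. It now stands upright on the base with its centre at about x -16 mm, y -105 mm in the gap frame.
- **Robot:** It is clear of everything, and contact force is about 0.
- **Disagreements:** The two cameras differed by about 2 mm, within the stated calibration. Some fits in between failed where the arm blocked the view, and I ignored those.

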